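# Set out the reagent droppers

## Robot

A 7-joint arm with a two-finger parallel gripper is mounted at the origin on a cart in front of the work surface, level with it; the furniture and walls round the work are solid. World frame = base frame: x ahead of the robot, y to its left, z up, the work surface at z = 0. Lengths are in m, angles in rad, forces in N, time in s.
With the tool pointing down it reaches from about 0.4 to 0.85 m from the base axis. Payload 10.4 kg.
Tool frame: the origin (TCP) lies between the finger pads; the fingertips stand 22 mm ahead of it and the grasp point (between the pads) lies 3 mm ahead of it; z points along the fingers, y is the line along which they close (so a half turn about z gives the same grasp; the last joint's range is limited). The gripper opens to 85 mm and grips with 20 to 120 N. Pads are 22 mm wide; open, the fingers measure 114 mm over their backs; the gripper's body (76 mm by 85 mm) begins 54 mm behind the grasp point. The pads swing forward as they close: fully open they stand 13 mm farther back than shut.
Start: joints at [-1.291, 0.332, -0.065, 1.46, 0.022, 1.35, -0.088], TCP at [0.186, 0.597, 0.253] pointing down, gripper open.
Joint ranges: [-2.6, 2.6], [-0.5, 2.12], [-1.47, 1.34], [0.16, 2.42], [-1.27, 4.41], [0.06, 2.06], [-2.6, 2.6]. Speed limits (rad/s): [2.22, 2.22, 2.79, 2.79, 3.14, 3.14, 3.14].

## Interface

Orientations are given as a unit quaternion [x, y, z, w].
In Python, from workcell import manip, camera, ticket, boxes_of, outline_of gives the robot as it stands.
- The arm moves only by the tool carry_out, never from a script. Its argument "deltas" is a list of rows, each a list of 5 numbers: the shift along the tool's x, y, z as a fraction of full scale, then the turn about the tool's z as a fraction of full scale, then the opening, from -1 (shut) to 1 (fully open), so that 0 is half open. In form: [[tx, ty, tz, spin, gripper], ...]. A call has 1 to 20 rows; each row is the pose to reach, as a shift and turn from the pose commanded when the call began, along the tool's axes at that moment; what a row does not reach only later rows make up. Full scale, the value 1, is 150 mm for a shift and 30 degrees for a turn. A row lasts 1/8 s, in which the tool goes at most 62.5 mm and 10.7 degrees, less where a joint would pass 70% of its speed; a pose out of reach is approached as far as the arm can. A call with a number of a shift or a turn outside -1 to 1 is refused whole. A call with a gripper value outside its range is refused whole. The fingers move at their own pace and stop on an object; "force" is the grip in N (left out, the last holds). Time passes only in rows, so rows that repeat a pose let the fingers close. It gives the time, the measured TCP pose, the force, the opening and the grip force at its end, in the units of the state.
- manip.get_obs(): the state, without advancing time (a new reading comes with each control period).
- camera(name): name is "scene" or "top" or "wrist"; returns a dict with "img" (400x640x3 uint8, red, green, blue), "depth" (400x640 float32, m along the optical axis (not along the pixel's ray), 0 where there is no reading), "vertical_fov" (degrees; the focal length in pixels is half the picture's height over the tangent of half this angle, whatever the lens; pixels are square), "cx", "cy" (the principal point, pixels), "k1" (the pictures are not rectified: a ray, as slopes to the right and down, at radius r is drawn at 1 + k1 r^2 times it, then the intrinsics apply), "R" (3x3) and "t" (3): a world point X has camera coordinates R X + t. Camera axes: x right, y down, z forward; pixel columns grow to the right and rows downward; lengths in m; the calibration is good to about 2 mm. A picture is of the moment at which its call begins.
- ticket.hand_in(): hands the job in; it is judged then, once.
Trained networks look in a picture, given as the dict that the camera call returned (one of the last four; its "shot" number tells which), for a name from the list of things; names that differ only in an ending like _2 or _b are one class to them, and where a whole thing is asked for, a point or a joint stands for the part that bears it (a point fixed in the world has none). Each returns a list of dicts, best first, with "conf" (0 to 1); they miss things now and then, are a little off and sometimes report something else, mostly with a low value. They report only what shows in the picture. A call takes as long as a camera call. They do not tell look-alikes from the thing itself.
- boxes_of(query, picture): "position" ([x, y, z] in m, in world coordinates, good to about 4 mm: the middle of the surface that is visible of it).
- outline_of(query, picture): "region" (400x640 bool, what is visible of it).
The state is a dict: "clock": time; "joint_pos": joint angles; "joint_velocities": joint speeds; "tau": joint torques, N m; "position": TCP position; "ee_rot": TCP orientation; "ft_force": force on the tool from outside, world axes, zero at the start; "torque": the same for the moment, N m; "grip_width": opening from 0.0 (shut) to 1.0 (fully open); "grasp_force": force on a finger pad.
Only numpy, scipy, OpenCV 4.12 (cv2) and the standard library are available. Lean on these libraries where they do the work, as an engineer would, in place of code of your own. Each camera call takes 0.05 s, during which the arm holds its last target. There are 200 camera calls.

## Task

Set out the reagents for the leaf test: stand each of the three dropper bottles upright in the drip dish whose rim has the colour of its cap, flat on the dish's floor. A used black stopper was left in one of the dishes; put it in the white waste tray so that its dish is free. Set the bottles down gently without dropping or tipping them, and leave the sample cups where they stand.

Things in the scene. Friction and masses are not known exactly. Their poses are not given: they have to be found in the camera images.
- bottle_red: White dropper bottle with a red cap and red label band, upright, loose, about 35 g. Round body 32 mm across up to 66 mm high, then the 20 mm wide tapering cap up to 94 mm. Grip round the body. Origin: centre of its underside; z up.
- bottle_green: White dropper bottle with a green cap and green label band, upright, loose, about 35 g. Round body 32 mm across up to 66 mm high, then the 20 mm wide tapering cap up to 94 mm. Grip round the body. Origin: centre of its underside; z up.
- bottle_blue: White dropper bottle with a blue cap and blue label band, upright, loose, about 35 g. Round body 32 mm across up to 66 mm high, then the 20 mm wide tapering cap up to 94 mm. Grip round the body. Origin: centre of its underside; z up.
- dish_red: Round drip dish with a broad red rim and a white floor, 68 mm across outside, 8 mm high, heavy (does not slide). Pocket 50 mm across, its floor 3 mm above the worktop. Origin: centre of its underside, on the worktop.
- dish_green: Round drip dish with a broad green rim and a white floor, 68 mm across outside, 8 mm high, heavy (does not slide). Pocket 50 mm across, its floor 3 mm above the worktop. Origin: centre of its underside, on the worktop.
- dish_blue: Round drip dish with a broad blue rim and a white floor, 68 mm across outside, 8 mm high, heavy (does not slide). Pocket 50 mm across, its floor 3 mm above the worktop. Origin: centre of its underside, on the worktop.
- stopper: Black rubber stopper, 23 mm across, 24 mm high, about 12 g, loose; at the start it stands in one of the three dishes, up to 5 mm off its centre. Origin: centre of its underside.
- tray: Small white open waste tray, 90 mm (its x) by 130 mm (its y), 24 mm high, walls and floor 2 mm thick, does not slide; its long side points away from the robot. Origin: centre of its underside.
- cup_full: Clear round sample cup nearly full of green leaf, open, 51 mm across, 64 mm high, loose bystander. Origin: centre of its underside; z up.
- cup_low: Clear round sample cup with only a low layer of green leaf, open, 51 mm across, 64 mm high, loose bystander. Origin: centre of its underside; z up.
There are look-alikes about, which are no part of the job. What is shaped like the bottle_green but orange is not meant.

How it is judged:
By the outcome, as a careful person would: the job done as asked, in the order asked, and still so for the second after the job is handed in, with the robot touching nothing.
It also fails if it takes over 106 s, if anything falls off the work surface, if the arm or the gripper's body presses on something with over 40 N, if the wrist force passes 120 N, or if a joint passes its speed limit or range.

## Working session

There is one attempt and no reset: what is moved stays moved. The work goes in short steps, Python scripts to look and compute and a tool call to move; the robot and the scene stay as the last step left them, time stands still between calls to the robot, and variables do not carry over. Pictures are saved under pics/ and viewed, at most 14 in all, crops included, and the job is handed in when it is done.

Besides the shell and the picture viewer there is one more tool, called after ">>>" as name(argument=value, ...), one argument or row to a line, values as JSON. carry_out: Moves the arm, as the interface text tells. Its arguments: {"type":"object","properties":{"deltas":{"type":"array","items":{"type":"array","items":{"type":"number"}}},"force":{"type":"number"}},"required":["deltas"]}

```bash
mkdir -p pics; ls; python3 - <<'E'
from workcell import manip,camera,boxes_of
import cv2
print(manip.get_obs())
for n in("top","scene"):
    p=camera(n); cv2.imwrite(f"pics/{n}0.png",p["img"][...,::-1])
    print(n,p["cx"],p["cy"],p["k1"],p["vertical_fov"],p["R"],p["t"])
    for q in "bottle_red bottle_green bottle_blue dish_red dish_green dish_blue stopper tray cup_full cup_low".split():
        print(q,[([round(float(v),3) for v in d["position"]],round(d["conf"],2)) for d in boxes_of(q,p)])
E
```

```text
pics
{'clock': 0.0, 'joint_pos': array([-1.2906191 ,  0.33286854, -0.06467967,  1.4609607 ,  0.02159261,
        1.34989671, -0.08851493]), 'joint_velocities': array([ 0.00057944, -0.00204738, -0.00122831, -0.00010115,  0.00053606,
       -0.00087361, -0.00099816]), 'tau': array([-5.55192273e-04, -6.25454807e+01,  4.87047946e-02, -3.91603839e+01,
        1.61791651e-02,  1.01357579e-02, -4.22947736e-06]), 'position': array([0.18626631, 0.59623014, 0.25250868]), 'ee_rot': array([ 1.50818071e-01,  9.88561274e-01, -7.15173069e-04, -7.52137992e-05]), 'ft_force': array([ 0.48484   , -0.29789113,  0.39082161]), 'torque': array([-0.01652937,  0.01149387,  0.01099234]), 'grasp_force': 0.0, 'grip_width': 0.9966808886151748}
top 321.7843545169727 201.3589446029552 -0.04000613915176494 47.90237763063616 [[ 0.02822336 -0.99959931 -0.00215718]
 [-0.97811046 -0.02717142 -0.20630475]
 [ 0.20616348  0.00793257 -0.97848541]] [-0.01535906  0.50256009  1.14754862]
bottle_red []
bottle_green [([0.519, -0.397, 0.057], 0.46), ([0.432, -0.378, 0.055], 0.45)]
bottle_blue [([0.457, -0.119, 0.056], 0.57)]
dis
[... 336 characters left out ...]
86086 200.6825678509922 -0.061698881825743915 46.17762608382339 [[ 0.53535637 -0.84461388  0.00457695]
 [-0.65957383 -0.42144184 -0.62237379]
 [ 0.52759446  0.33017293 -0.78270679]] [-0.29453268  0.35772966  1.05390503]
bottle_red [([0.471, -0.034, 0.054], 0.56)]
bottle_green [([0.431, -0.386, 0.053], 0.78), ([0.513, -0.405, 0.054], 0.56)]
bottle_blue [([0.462, -0.132, 0.056], 0.49), ([0.414, -0.234, 0.051], 0.25)]
dish_red [([0.44, 0.368, 0.004], 0.67)]
dish_green [([0.523, 0.247, 0.0], 0.79)]
dish_blue [([0.589, 0.384, 0.004], 0.47)]
stopper [([0.439, 0.37, 0.002], 0.64)]
tray [([0.472, 0.125, 0.002], 0.65)]
cup_full [([0.493, -0.297, 0.044], 0.87)]
cup_low [([0.414, -0.233, 0.048], 0.63)]
```

View pics/top0.png

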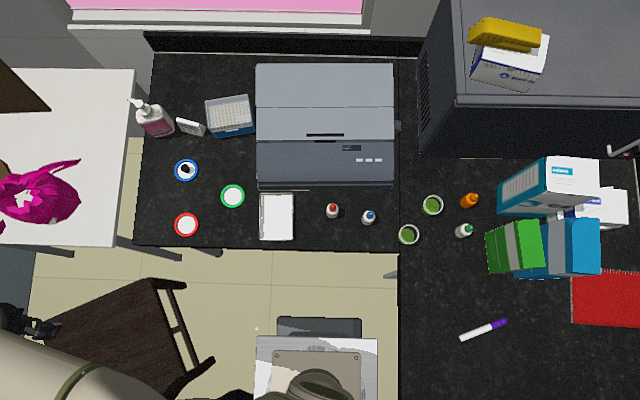

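View pics/scene0.png

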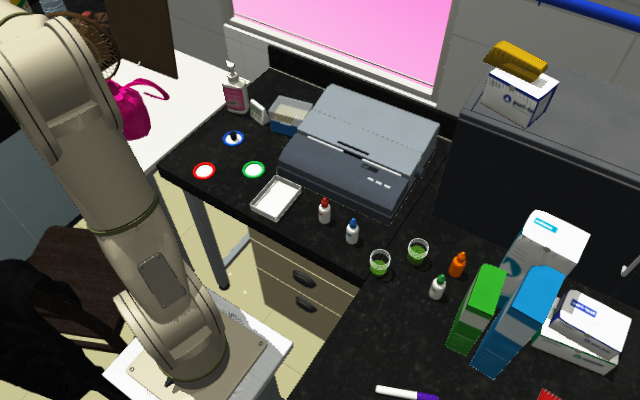

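```bash
cat > h.py <<'E'
import numpy as np, cv2
from scipy.optimize import least_squares
from workcell import manip,camera,boxes_of,outline_of
def cloud(p):
    f=200/np.tan(np.radians(p["vertical_fov"]/2)); h,w=p["depth"].shape
    K=np.array([[f,0,p["cx"]],[0,f,p["cy"]],[0,0,1]])
    uv=np.stack(np.meshgrid(np.arange(w),np.arange(h)),-1).reshape(-1,1,2).astype(float)
    n=cv2.undistortPoints(uv,K,np.array([p["k1"],0,0,0.])).reshape(h,w,2)
    d=p["depth"]; c=np.dstack([n[...,0]*d,n[...,1]*d,d])
    X=(c-p["t"])@p["R"]; X[d<=0]=np.nan
    return X
def near(X,xy,r,z0,z1): return (np.hypot(X[...,0]-xy[0],X[...,1]-xy[1])<r)&(X[...,2]>z0)&(X[...,2]<z1)
def circ(P,r,x0):
    s=least_squares(lambda c:np.hypot(P[:,0]-c[0],P[:,1]-c[1])-r,x0,loss="soft_l1",f_scale=.002)
    return s.x.round(4),float(np.sqrt(np.mean(s.fun**2)).round(4)),len(P)
def hue(p,c):
    h,s,v=cv2.split(cv2.cvtColor(p["img"],cv2.COLOR_RGB2HSV)); h=h.astype(int)
    lo,hi={"red":(172,8),"green":(50,85),"blue":(98,125)}[c]
    m=(h>=lo)|(h<=hi) if lo>hi else (h>=lo)&(h<=hi)
    return m&(s>120)&(v>50)
E
python3 - <<'E'
from h import *
B=dict(red=(.475,-.034),blue=(.465,-.128),green=(.435,-.384))
D=dict(red=(.44,.369),green=(.523,.247),blue=(.59,.383))
for n in("top","scene"):
    p=camera(n);X=cloud(p);print(n)
    for c,b in B.items():
        P=X[near(X,b,.04,.015,.062)]; T=X[near(X,b,.04,.08,.11)]
        print("bottle",c,circ(P,.016,b),"tip",T.mean(0).round(4),T[:,2].max().round(4),len(T))
    for c,b in D.items():
        m=near(X,b,.06,-.01,.02)&hue(p,c);P=X[m]
        e=cv2.fitEllipse(cv2.findContours(m.astype('uint8'),cv2.RETR_EXTERNAL,cv2.CHAIN_APPROX_NONE)[0][0])
        print("dish",c,circ(P,.0295,b),P[:,2].mean().round(4),((P[:,:2].max(0)+P[:,:2].min(0))/2).round(4),(np.ptp(P[:,:2],axis=0)).round(3))
    b=D["blue"];S=X[near(X,b,.03,.015,.04)];t=S[S[:,2]>.021]; print("stopper",S.mean(0),t.mean(0),np.ptp(S,axis=0),len(t))
    T=X[near(X,(.472,.12),.11,.018,.028)&(abs(X[...,1]-.12)<.08)];print("tray",T[:,:2].min(0),T[:,:2].max(0))
    F=X[near(X,(.472,.12),.03,-.01,.03)];print("trayfloor",F[:,2].mean())
    for nm,b in(("full",(.5,-.3)),("low",(.42,-.236)),("orange",(.517,-.4))):
        P=X[near(X,b,.045,.015,.06)];print(nm,circ(P,.0255 if nm!="orange" else .016,b))
    # tall obstacles
    for y0,y1 in((-.1,.2),(-.2,-.1),(-.6,-.42)):
        q=X[(X[...,1]>y0)&(X[...,1]<y1)&(X[...,2]>.03)&(X[...,0]>.5 if y0>-.3 else X[...,0]>.3)&(X[...,0]<.8)&(X[...,2]<.5)]
        if len(q):print("obst",y0,np.percentile(q,1,axis=0).round(3),np.percentile(q,99,axis=0).round(3))
    if n=="top": cv2.imwrite("pics/crop.png",cv2.resize(p["img"][130:270,140:500,::-1],None,fx=2.2,fy=2.2,interpolation=cv2.INTER_CUBIC))
E
```

```text
top
bottle red (array([ 0.4839, -0.0281]), 0.0027, 95) tip [ 0.482  -0.0287  0.087 ] 0.0964 29
bottle blue (array([ 0.4672, -0.1261]), 0.0028, 93) tip [ 0.4655 -0.1255  0.0868] 0.0957 33
bottle green (array([ 0.438 , -0.3849]), 0.0026, 122) tip [ 0.4365 -0.3821  0.087 ] 0.0956 32
dish red (array([0.4378, 0.3713]), 0.0032, 219) 0.006 [0.4393 0.3715] [0.07 0.07]
dish green (array([0.5223, 0.2487]), 0.003, 214) 0.0056 [0.5233 0.2503] [0.069 0.068]
dish blue (array([0.5927, 0.3861]), 0.0028, 193) 0.0067 [0.5947 0.3868] [0.07  0.069]
stopper [0.59333178 0.38270163 0.02482425] [0.59395203 0.38330263 0.02564238] [0.02096705 0.02165507 0.01504057] 53
tray [0.40096084 0.04070518] [0.54563046 0.17584656]
trayfloor 0.0008862418006907605
full (array([ 0.4921, -0.2972]), 0.0097, 241)
low (array([ 0.4112, -0.2332]), 0.0095, 139)
orange (array([ 0.5221, -0.4017]), 0.0022, 114)
obst -0.1 [ 0.546 -0.097  0.036] [0.797 0.176 0.133]
obst -0.2 [ 0.554 -0.193  0.036] [ 0.798 -0.101  0.131]
obst -0.6 [ 0.315 -0.598  0.039] [ 0.792 -0.425  0.386]
scene
bottle red (array([ 0.4852, -0.0323]), 0.0023, 155) ti
[... 284 characters left out ...]
1 0.371 ] [0.073 0.078]
dish green (array([0.5226, 0.2444]), 0.004, 166) 0.0066 [0.5276 0.2487] [0.077 0.076]
dish blue (array([0.5951, 0.3819]), 0.0044, 130) 0.0066 [0.5997 0.3865] [0.072 0.076]
stopper [0.59502239 0.37798334 0.02640306] [0.59566727 0.37853839 0.02743771] [0.02221272 0.02097552 0.01445412] 37
tray [0.40053727 0.04024922] [0.54847956 0.17213734]
trayfloor 0.0026204911907250343
full (array([ 0.5027, -0.3002]), 0.0074, 292)
low (array([ 0.422 , -0.2338]), 0.0063, 201)
orange (array([ 0.5223, -0.4045]), 0.0021, 161)
obst -0.1 [ 0.546 -0.097  0.033] [0.797 0.171 0.134]
obst -0.2 [ 0.553 -0.196  0.032] [ 0.797 -0.101  0.132]
obst -0.6 [ 0.313 -0.597  0.041] [ 0.79  -0.423  0.421]
```

View pics/crop.png

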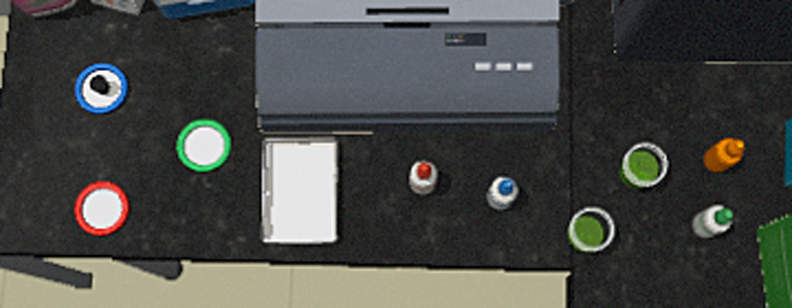

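>>> carry_out(
  deltas=[
    [-0.2,-0.12,0,-0.2,0],
    [-0.4,-0.24,0,-0.4,0],
    [-0.6,-0.36,0,-0.578,0],
    [-0.8,-0.48,0,-0.578,0],
    [-1,-0.57,0,-0.578,0],
    [-1,-0.57,0,-0.578,0],
    [-1,-0.57,0,-0.578,0],
  ],
  force=30,
)

```text
clock: 2.08
position: [0.3035, 0.4707, 0.2534]
ee_rot: [-0.0, 1.0, 0.0, -0.0]
ft_force: [0.3, 0.0, 0.1]
grip_width: 0.494
grasp_force: 0.0
```

```bash
python3 - <<'E'
from h import *
o=manip.get_obs();print(o["joint_pos"],o["position"],o["grip_width"])
from scipy.spatial.transform import Rotation as R
print(R.from_quat(o["ee_rot"]).as_matrix().round(4))
for n in("top","scene"):
    X=cloud(camera(n))
    for x0 in np.arange(.3,.6,.03):
        m=(X[...,0]>x0)&(X[...,0]<x0+.03)&(X[...,2]>.1)&(X[...,2]<.45)&(X[...,1]<-.35)&(X[...,1]>-.7)
        q=X[m]
        if len(q): print(n,x0.round(2),np.percentile(q[:,1],99).round(3),np.percentile(q[:,2],[5,95]).round(3))
E
```

```text
[-1.06280759  0.1893239  -0.01905     1.63771382  0.00318705  1.31430452
  0.48881977] [0.3034558  0.47071848 0.25340455] 0.494461788633654
[[-1.e+00 -3.e-04 -3.e-04]
 [-3.e-04  1.e+00  5.e-04]
 [ 3.e-04  5.e-04 -1.e+00]]
top 0.3 -0.463 [0.12  0.301]
top 0.33 -0.455 [0.126 0.301]
top 0.36 -0.452 [0.131 0.301]
top 0.39 -0.449 [0.133 0.301]
top 0.42 -0.449 [0.13 0.3 ]
top 0.45 -0.637 [0.107 0.124]
top 0.48 -0.486 [0.116 0.285]
top 0.51 -0.486 [0.124 0.286]
top 0.54 -0.489 [0.129 0.286]
top 0.57 -0.491 [0.121 0.286]
scene 0.3 -0.465 [0.113 0.301]
scene 0.33 -0.46 [0.119 0.302]
scene 0.36 -0.456 [0.157 0.302]
scene 0.39 -0.454 [0.183 0.302]
scene 0.42 -0.454 [0.194 0.302]
scene 0.45 -0.625 [0.102 0.125]
scene 0.48 -0.492 [0.121 0.286]
scene 0.51 -0.492 [0.121 0.287]
scene 0.54 -0.497 [0.123 0.287]
scene 0.57 -0.497 [0.276 0.286]
```

>>> carry_out(
  deltas=[
    [-0.25,-0.15,0.1,0,0],
    [-0.5,-0.3,0.2,0,0],
    [-0.75,-0.45,0.3,0,0],
    [-1,-0.6,0.35,0,0],
  ],
)

```text
clock: 2.68
position: [0.4542, 0.3803, 0.1999]
ee_rot: [-0.001, 1.0, -0.0, -0.0]
ft_force: [0.4, -0.1, 0.5]
grip_width: 0.501
grasp_force: 0.0
```

>>> carry_out(
  deltas=[
    [-0.25,0,0.1,0,0],
    [-0.5,0,0.2,0,0],
    [-0.75,0,0.3,0,0],
    [-0.94,0,0.4,0,0],
    [-0.94,0,0.4,0,0],
    [-0.94,0,0.4,0,0],
  ],
)

```text
clock: 3.42
position: [0.5941, 0.3814, 0.1409]
ee_rot: [-0.001, 1.0, 0.0, -0.0]
ft_force: [-0.1, -0.2, 0.5]
grip_width: 0.501
grasp_force: 0.0
```

```bash
python3 - <<'E'
from h import *
print(manip.get_obs()["position"])
p=camera("wrist");cv2.imwrite("pics/w1.png",p["img"][...,::-1]);X=cloud(p)
D=dict(red=(.44,.369),green=(.523,.247),blue=(.594,.3845))
for c,b in D.items():
    P=X[near(X,b,.06,-.01,.02)&hue(p,c)]
    if len(P)>50: print(c,circ(P,.0295,b),P[:,2].mean(),(P.max(0)+P.min(0))/2,np.ptp(P,axis=0))
S=X[near(X,D["blue"],.03,.02,.04)];print(S.mean(0),(S.max(0)+S.min(0))/2,np.ptp(S,axis=0),len(S))
E
```

```text
[0.59405471 0.38138435 0.1408631 ]
red (array([0.441 , 0.3694]), 0.0023, 1030) 0.006976360461950447 [0.46592021 0.36872067 0.00414747] [0.01453711 0.0540993  0.01174795]
green (array([0.5233, 0.2476]), 0.0029, 3438) 0.007108388050834374 [0.52358276 0.24383295 0.00425825] [0.06990963 0.07321238 0.01224203]
blue (array([0.5942, 0.384 ]), 0.0028, 2852) 0.007051290854942954 [0.596981   0.38378789 0.00404053] [0.07202351 0.06971611 0.0122618 ]
[0.59438812 0.38160776 0.02678263] [0.59461103 0.38168568 0.02462114] [0.02244474 0.02216466 0.00885857] 838
```

View pics/w1.png

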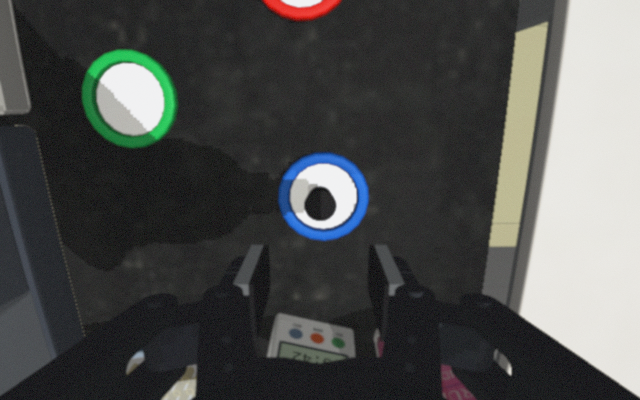

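>>> carry_out(
  deltas=[
    [0,0,0.25,0,0],
    [0,0,0.48,0,0],
    [0,0,0.62,0,0],
    [0,0,0.69,0,0],
    [0,0,0.727,0,0],
    [0,0,0.727,0,0],
    [0,0,0.727,0,-1],
    [0,0,0.727,0,-1],
    [0,0,0.727,0,-1],
    [0,0,0.727,0,-1],
    [0,0,0.727,0,-1],
    [0,0,0.727,0,-1],
  ],
  force=30,
)

```text
clock: 4.97
position: [0.5956, 0.3806, 0.0329]
ee_rot: [0.0, 1.0, 0.001, 0.001]
ft_force: [-1.2, -1.9, 5.8]
grip_width: 0.251
grasp_force: 29.6
```

>>> carry_out(
  deltas=[
    [0,0,-0.15,0,-1],
    [0,0,-0.4,0,-1],
    [0,0,-0.7,0,-1],
    [0.2,-0.25,-0.8,0,-1],
    [0.4,-0.5,-0.8,0,-1],
    [0.6,-0.75,-0.8,0,-1],
    [0.81,-1,-0.8,0,-1],
    [0.81,-1,-0.8,0,-1],
  ],
)

```text
clock: 5.98
position: [0.4722, 0.2274, 0.153]
ee_rot: [0.002, 1.0, 0.0, -0.0]
ft_force: [0.2, 0.6, 0.7]
grip_width: 0.25
grasp_force: 29.5
```

>>> carry_out(
  deltas=[
    [0,-0.25,0,0,-1],
    [0,-0.5,0,0,-1],
    [0,-0.73,0,0,-1],
    [0,-0.73,0.2,0,-1],
    [0,-0.73,0.4,0,-1],
    [0,-0.73,0.6,0,-1],
    [0,-0.73,0.7,0,-1],
    [0,-0.73,0.77,0,-1],
    [0,-0.73,0.77,0,-1],
  ],
)

```text
clock: 7.1
position: [0.4737, 0.1209, 0.0364]
ee_rot: [0.0, 1.0, 0.0, -0.0]
ft_force: [-0.3, -0.1, 0.3]
grip_width: 0.25
grasp_force: 29.5
```

>>> carry_out(
  deltas=[
    [0,0,0.015,0,-1],
    [0,0,0.025,0,-1],
    [0,0,0.025,0,-0.1],
    [0,0,0.025,0,-0.1],
    [0,0,0.025,0,-0.1],
    [0,0,0.025,0,-0.1],
    [0,0,-0.2,0,-0.1],
    [0,0,-0.6,0,-0.1],
    [0,0,-1,0,0.2],
    [0,-0.2,-1,0,0.2],
    [0,-0.5,-1,0,0.2],
    [0,-0.8,-1,0,0.2],
    [-0.07,-1,-1,0,0.2],
    [-0.07,-1,-1,0,0.2],
    [-0.07,-1,-1,0,0.2],
  ],
)

```text
clock: 8.98
position: [0.4838, -0.0286, 0.1861]
ee_rot: [-0.0, 1.0, 0.0, -0.0]
ft_force: [0.0, 0.5, -0.6]
grip_width: 0.598
grasp_force: 0.0
```

```bash
python3 - <<'E'
from h import *
print(manip.get_obs()["position"])
p=camera("wrist");X=cloud(p);cv2.imwrite("pics/w2.png",p["img"][...,::-1])
for n,b in dict(red=(.484,-.03),blue=(.4675,-.1275)).items():
    P=X[near(X,b,.04,.015,.062)];T=X[near(X,b,.025,.09,.1)]
    print(n,circ(P,.016,b),T.mean(0),len(T))
E
```

```text
[ 0.48381585 -0.02860889  0.18612561]
red (array([ 0.4856, -0.0321]), 0.0026, 1076) [ 0.48330147 -0.03206044  0.09303052] 161
blue (array([ 0.4681, -0.1301]), 0.0025, 1461) [ 0.4669423  -0.12819543  0.09328065] 173
```

View pics/w2.png

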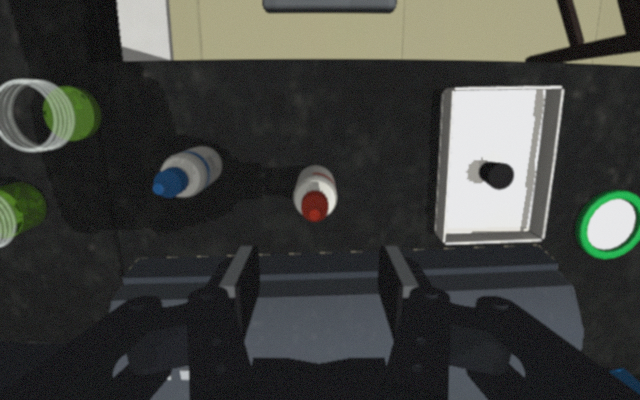

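>>> carry_out(
  deltas=[
    [0,-0.017,0.2,0,0.2],
    [0,-0.017,0.4,0,0.2],
    [0,-0.017,0.6,0,0.2],
    [0,-0.017,0.75,0,0.2],
    [0,-0.017,0.85,0,0.2],
    [0,-0.017,0.887,0,0.2],
    [0,-0.017,0.887,0,0.2],
    [0,-0.017,0.887,0,-0.1],
    [0,-0.017,0.887,0,-1],
    [0,-0.017,0.887,0,-1],
    [0,-0.017,0.887,0,-1],
    [0,-0.017,0.887,0,-1],
    [0,-0.017,0.887,0,-1],
  ],
  force=25,
)

```text
clock: 10.65
position: [0.4845, -0.0317, 0.0539]
ee_rot: [0.0, 1.0, 0.0, 0.001]
ft_force: [-0.4, 0.8, 6.7]
grip_width: 0.375
grasp_force: 25.2
```

>>> carry_out(
  deltas=[
    [0,0,-0.05,0,-1],
    [0,0,-0.2,0,-1],
    [0,0,-0.4,0,-1],
    [0,0,-0.65,0,-1],
    [0,0,-0.85,0,-1],
    [0.05,0.15,-0.95,0,-1],
    [0.1,0.35,-1,0,-1],
    [0.2,0.55,-1,0,-1],
    [0.29,0.75,-1,0,-1],
    [0.29,1,-1,0,-1],
  ],
)

```text
clock: 11.9
position: [0.4398, 0.1186, 0.2038]
ee_rot: [0.001, 1.0, 0.0, 0.0]
ft_force: [1.8, -0.1, 0.8]
grip_width: 0.371
grasp_force: 24.9
```

>>> carry_out(
  deltas=[
    [0,0.25,0,0,-1],
    [0,0.5,0,0,-1],
    [0,0.75,0,0,-1],
    [0,1,0,0,-1],
  ],
)

```text
clock: 12.4
position: [0.4404, 0.2691, 0.2036]
ee_rot: [0.0, 1.0, -0.0, 0.0]
ft_force: [0.5, -0.0, 0.1]
grip_width: 0.374
grasp_force: 24.9
```

>>> carry_out(
  deltas=[
    [0,0.25,0,0,-1],
    [0,0.45,0,0,-1],
    [0,0.6,0,0,-1],
    [0,0.67,0.1,0,-1],
    [0,0.67,0.3,0,-1],
    [0,0.67,0.5,0,-1],
    [0,0.67,0.7,0,-1],
    [0,0.67,0.85,0,-1],
    [0,0.67,0.92,0,-1],
    [0,0.67,0.92,0,-1],
    [0,0.67,0.92,0,-1],
  ],
)

```text
clock: 13.78
position: [0.441, 0.3689, 0.0661]
ee_rot: [0.0, 1.0, 0.0, 0.001]
ft_force: [-0.6, -0.0, -1.0]
grip_width: 0.37
grasp_force: 24.9
```

```bash
python3 - <<'E'
from h import *
o=manip.get_obs();print(o["position"],o["ft_force"])
for n in ("wrist","scene"):
    p=camera(n);X=cloud(p);b=(.44,.37)
    P=X[near(X,b,.06,-.01,.012)&hue(p,"red")]
    if len(P)>20: print(circ(P,.0295,b))
    P=X[near(X,b,.03,.02,.062)&(p["img"].min(-1)>90)];print("body",len(P)>20 and circ(P,.016,b),P[:,2].min())
    if n=="wrist": cv2.imwrite("pics/w3.png",p["img"][...,::-1])
E
```

```text
[0.44102946 0.36892058 0.06611052] [-0.63100938 -0.03760342 -1.04585743]
(array([0.4377, 0.3692]), 0.0026, 3448)
body (array([0.4407, 0.3685]), 0.0004, 1580) 0.020083322625437317
(array([0.4382, 0.3667]), 0.0039, 136)
body (array([0.4433, 0.3669]), 0.0019, 56) 0.020515621662937102
```

View pics/w3.png

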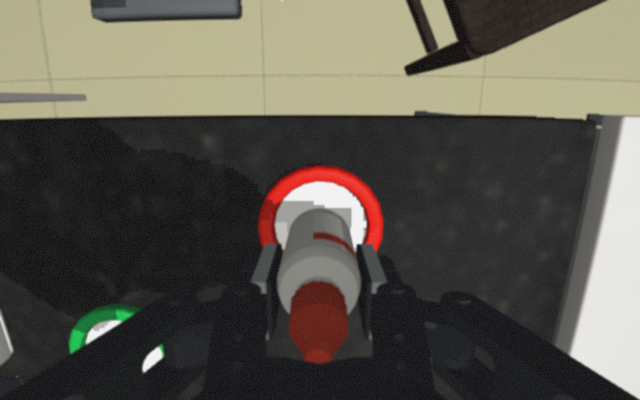

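>>> carry_out(
  deltas=[
    [0,0,0.02,0,-1],
    [0,0,0.04,0,-1],
    [0,0,0.05,0,-1],
    [0,0,0.058,0,-1],
    [0,0,0.06,0,-1],
    [0,0,0.06,0,-1],
  ],
)

```text
clock: 14.62
position: [0.4405, 0.3687, 0.0569]
ee_rot: [0.0, 1.0, 0.0, -0.0]
ft_force: [-2.6, -2.4, 8.8]
grip_width: 0.375
grasp_force: 25.6
```

>>> carry_out(
  deltas=[
    [0,0,-0.002,0,-0.1],
    [0,0,-0.002,0,0.1],
    [0,0,-0.002,0,0.2],
    [0,0,-0.002,0,0.2],
    [0,0,-0.05,0,0.2],
    [0,0,-0.2,0,0.2],
    [0,0,-0.45,0,0.2],
    [0,0,-0.7,0,0.2],
    [0,0,-0.95,0,0.2],
    [0,-0.3,-1,0,0.2],
    [0,-0.6,-1,0,0.2],
    [0,-1,-1,0,0.2],
  ],
)

```text
clock: 16.12
position: [0.4404, 0.218, 0.2069]
ee_rot: [-0.001, 1.0, 0.0, 0.0]
ft_force: [1.8, -1.0, 1.0]
grip_width: 0.596
grasp_force: 0.0
```

```bash
python3 - <<'E'
from h import *
print(manip.get_obs()["position"])
p=camera("top");X=cloud(p)
for b in((.441,.369),(.4675,-.1275),(.594,.384)):
    P=X[near(X,b,.03,.02,.062)];T=X[near(X,b,.03,.08,.11)];print(len(P)>9 and circ(P,.016,b),len(T) and (T.mean(0),T[:,2].max()))
E
```

```text
[0.44035333 0.21799264 0.20689271]
False 0
(array([ 0.4671, -0.1264]), 0.0027, 86) (array([ 0.46514761, -0.12528183,  0.08631961]), np.float64(0.09721888118666483))
False 0
```

>>> carry_out(
  deltas=[
    [-0.05,-0.3,0,0,0.2],
    [-0.1,-0.65,0,0,0.2],
    [-0.18,-1,0,0,0.2],
  ],
)

```text
clock: 16.55
position: [0.4675, 0.0672, 0.2069]
ee_rot: [-0.0, 1.0, 0.0, 0.0]
ft_force: [1.0, -0.6, -0.2]
grip_width: 0.603
grasp_force: 0.0
```

>>> carry_out(
  deltas=[
    [0,-0.3,0,0,0.2],
    [0,-0.65,0,0,0.2],
    [0,-1,0,0,0.2],
    [0,-1,0,0,0.2],
    [0,-1,0,0,0.2],
  ],
)

```text
clock: 17.18
position: [0.4675, -0.0808, 0.2065]
ee_rot: [0.0, 1.0, 0.0, 0.0]
ft_force: [0.8, 0.8, 1.0]
grip_width: 0.6
grasp_force: 0.0
```

```bash
python3 - <<'E'
from h import *
print(manip.get_obs()["position"])
for n in("wrist","top","scene"):
  p=camera(n);X=cloud(p);print(n)
  for b in((.441,.369),(.4675,-.1285)):
    P=X[near(X,b,.03,.02,.062)];T=X[near(X,b,.03,.09,.11)];print(len(P)>9 and circ(P,.016,b),len(T) and (T.mean(0),T[:,2].max()))
E
```

```text
[ 0.46752624 -0.08082849  0.20647536]
wrist
False 0
(array([ 0.4684, -0.1303]), 0.0026, 981) (array([ 0.46653979, -0.12903738,  0.09316219]), np.float64(0.09560296240700067))
top
(array([0.4394, 0.3707]), 0.0021, 97) (array([0.43807347, 0.36927071, 0.09578315]), np.float64(0.1006246702854175))
False 0
scene
(array([0.4422, 0.3673]), 0.0019, 127) (array([0.44022038, 0.36388411, 0.09316479]), np.float64(0.0974922077220746))
(array([ 0.4682, -0.1296]), 0.0022, 146) (array([ 0.46651324, -0.13045281,  0.09406187]), np.float64(0.0983091108863189))
```

>>> carry_out(
  deltas=[
    [0,-0.16,0,0,0.2],
    [0,-0.32,0.05,0,0.2],
    [0,-0.32,0.25,0,0.2],
    [0,-0.32,0.5,0,0.2],
    [0,-0.32,0.7,0,0.2],
    [0,-0.32,0.85,0,0.2],
    [0,-0.32,0.95,0,0.2],
    [0,-0.32,1,0,0.2],
    [0,-0.32,1,0,0.2],
    [0,-0.32,1,0,-0.1],
    [0,-0.32,1,0,-1],
    [0,-0.32,1,0,-1],
    [0,-0.32,1,0,-1],
    [0,-0.32,1,0,-1],
    [0,-0.32,1,0,-1],
  ],
)

```text
clock: 19.2
position: [0.4681, -0.1293, 0.0569]
ee_rot: [0.0, 1.0, 0.0, 0.001]
ft_force: [-0.9, 1.6, 6.9]
grip_width: 0.368
grasp_force: 25.3
```

>>> carry_out(
  deltas=[
    [0,0,-0.05,0,-1],
    [0,0,-0.2,0,-1],
    [0,0,-0.4,0,-1],
    [0,0,-0.65,0,-1],
    [0,0,-0.85,0,-1],
    [0,0.15,-0.95,0,-1],
    [0,0.35,-1,0,-1],
    [0,0.55,-1,0,-1],
    [0,0.75,-1,0,-1],
    [0,1,-1,0,-1],
  ],
)

```text
clock: 20.45
position: [0.4673, 0.0211, 0.2066]
ee_rot: [0.001, 1.0, 0.0, 0.0]
ft_force: [0.4, 0.1, -0.6]
grip_width: 0.374
grasp_force: 24.9
```

>>> carry_out(
  deltas=[
    [0,0.25,0,0,-1],
    [0,0.5,0,0,-1],
    [0,0.75,0,0,-1],
    [0,1,0,0,-1],
  ],
)

```text
clock: 20.95
position: [0.4673, 0.1716, 0.2066]
ee_rot: [0.0, 1.0, -0.0, 0.0]
ft_force: [0.5, 0.2, -0.2]
grip_width: 0.37
grasp_force: 24.9
```

>>> carry_out(
  deltas=[
    [-0.1,0.25,0,0,-1],
    [-0.25,0.5,0,0,-1],
    [-0.45,0.75,0,0,-1],
    [-0.65,1,0,0,-1],
    [-0.84,1,0,0,-1],
  ],
)

```text
clock: 21.58
position: [0.5929, 0.3247, 0.2057]
ee_rot: [-0.002, 1.0, 0.001, -0.001]
ft_force: [0.1, -0.5, -1.1]
grip_width: 0.372
grasp_force: 24.9
```

>>> carry_out(
  deltas=[
    [0,0.25,0,0,-1],
    [0,0.42,0,0,-1],
    [0,0.42,0.1,0,-1],
    [0,0.42,0.3,0,-1],
    [0,0.42,0.5,0,-1],
    [0,0.42,0.7,0,-1],
    [0,0.42,0.85,0,-1],
    [0,0.42,0.91,0,-1],
    [0,0.42,0.91,0,-1],
    [0,0.42,0.91,0,-1],
  ],
)

```text
clock: 22.82
position: [0.5942, 0.3837, 0.071]
ee_rot: [0.0, 1.0, 0.0, 0.001]
ft_force: [-0.2, -0.5, -0.3]
grip_width: 0.373
grasp_force: 25.0
```

```bash
python3 - <<'E'
from h import *
o=manip.get_obs();print(o["position"],o["ft_force"])
for n in ("wrist","scene"):
    p=camera(n);X=cloud(p);b=(.594,.384)
    P=X[near(X,b,.06,-.01,.012)&hue(p,"blue")]
    if len(P)>20: print(circ(P,.0295,b))
    P=X[near(X,b,.03,.025,.062)&(p["img"].min(-1)>90)];print("body",len(P)>20 and circ(P,.016,b))
    if n=="wrist": cv2.imwrite("pics/w4.png",p["img"][...,::-1])
E
```

```text
[0.59418504 0.38373662 0.07101667] [-0.16151073 -0.45735185 -0.2661254 ]
(array([0.5935, 0.3842]), 0.0024, 3071)
body (array([0.5934, 0.3835]), 0.0004, 1207)
(array([0.5949, 0.3821]), 0.0038, 106)
body (array([0.5966, 0.3827]), 0.0017, 30)
```

View pics/w4.png

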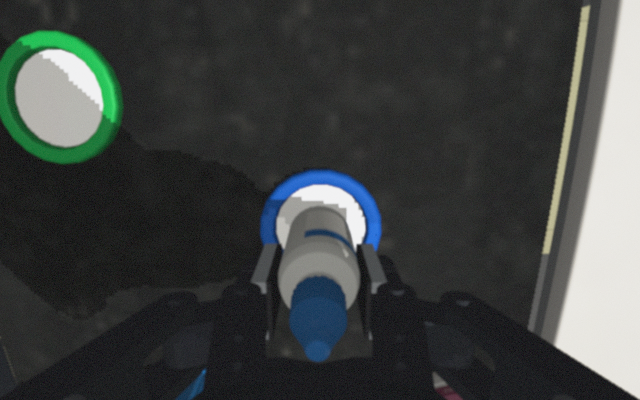

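>>> carry_out(
  deltas=[
    [0,0,0.02,0,-1],
    [0,0,0.04,0,-1],
    [0,0,0.055,0,-1],
    [0,0,0.065,0,-1],
    [0,0,0.072,0,-1],
    [0,0,0.074,0,-1],
    [0,0,0.074,0,-1],
  ],
)

```text
clock: 23.8
position: [0.5937, 0.3837, 0.06]
ee_rot: [0.0, 1.0, 0.0, 0.0]
ft_force: [-3.4, -1.7, 10.1]
grip_width: 0.372
grasp_force: 25.9
```

>>> carry_out(
  deltas=[
    [0,0,-0.003,0,-0.1],
    [0,0,-0.003,0,0.1],
    [0,0,-0.003,0,0.2],
    [0,0,-0.003,0,0.2],
    [0,0,-0.05,0,0.2],
    [0,0,-0.2,0,0.2],
    [0,0,-0.45,0,0.2],
    [0,0,-0.7,0,0.2],
    [0,0,-0.95,0,0.2],
    [0.2,-0.3,-1,0,0.2],
    [0.5,-0.6,-1,0,0.2],
    [0.84,-1,-1,0,0.2],
  ],
)

```text
clock: 25.3
position: [0.4778, 0.2458, 0.2105]
ee_rot: [-0.0, 1.0, 0.001, 0.001]
ft_force: [0.2, 0.2, 0.4]
grip_width: 0.597
grasp_force: 0.0
```

>>> carry_out(
  deltas=[
    [0,-0.3,0,0,0.2],
    [0,-0.65,0,0,0.2],
    [0,-1,0,0,0.2],
  ],
)

```text
clock: 25.68
position: [0.4789, 0.0954, 0.2106]
ee_rot: [0.0, 1.0, 0.001, 0.001]
ft_force: [0.3, -0.0, -0.2]
grip_width: 0.599
grasp_force: 0.0
```

>>> carry_out(
  deltas=[
    [0,-0.3,0,0,0.2],
    [0,-0.65,0,0,0.2],
    [0,-1,0,0,0.2],
  ],
)

```text
clock: 26.05
position: [0.4789, -0.0548, 0.2105]
ee_rot: [0.0, 1.0, 0.001, 0.001]
ft_force: [0.7, 0.7, -0.2]
grip_width: 0.602
grasp_force: 0.0
```

>>> carry_out(
  deltas=[
    [0,-0.3,0,0,0.2],
    [0,-0.65,0,0,0.2],
    [0,-1,0,0,0.2],
  ],
)

```text
clock: 26.42
position: [0.4789, -0.2048, 0.2106]
ee_rot: [-0.0, 1.0, 0.0, 0.001]
ft_force: [0.1, 1.1, -0.0]
grip_width: 0.602
grasp_force: 0.0
```

>>> carry_out(
  deltas=[
    [0,-0.3,0,0,0.2],
    [0.1,-0.6,0,0,0.2],
    [0.2,-0.8,0,0,0.2],
    [0.2,-0.8,0,0,0.2],
    [0.2,-0.8,0,0,0.2],
  ],
)

```text
clock: 27.05
position: [0.4493, -0.3226, 0.2096]
ee_rot: [-0.0, 1.0, 0.0, 0.001]
ft_force: [1.1, 0.7, 0.4]
grip_width: 0.602
grasp_force: 0.0
```

```bash
python3 - <<'E'
from h import *
o=manip.get_obs();print(o["position"],o["joint_pos"])
for n in("wrist","top","scene"):
  p=camera(n);X=cloud(p);print(n)
  if n!="top":cv2.imwrite(f"pics/g_{n}.png",p["img"][...,::-1])
  for b in((.594,.384),(.4385,-.3865)):
    P=X[near(X,b,.03,.02,.062)];T=X[near(X,b,.03,.09,.11)];print(len(P)>9 and circ(P,.016,b),len(T) and (T.mean(0),T[:,2].max()))
  for z0 in(.05,.1,.2):
    q=X[(abs(X[...,0]-.44)<.06)&(X[...,2]>z0)&(X[...,2]<z0+.1)&(X[...,1]<-.41)&(X[...,1]>-.6)]
    if len(q): print("box y",z0,np.percentile(q[:,1],98),len(q))
E
```

```text
[ 0.44927799 -0.32255285  0.20957379] [-0.02139173  0.22374498  0.64832484  1.74479265 -0.14459115  1.21971855
  2.23584715]
wrist
False 0
(array([ 0.4404, -0.3876]), 0.0026, 968) (array([ 0.43820336, -0.38609056,  0.09337404]), np.float64(0.09628935597137776))
box y 0.05 -0.4519623379661829 14055
box y 0.1 -0.45206182530433436 19173
box y 0.2 -0.4516519194549464 112
top
(array([0.5926, 0.386 ]), 0.0022, 107) (array([0.58968438, 0.3842848 , 0.09438659]), np.float64(0.0988759715478316))
False 0
box y 0.05 -0.5637030080702917 76
box y 0.1 -0.526343881908313 337
box y 0.2 -0.46431964322132446 1966
scene
False 0
(array([ 0.4399, -0.3884]), 0.0026, 161) (array([ 0.43808771, -0.38901472,  0.09281012]), np.float64(0.09506161938498099))
box y 0.05 -0.453291800409381 412
box y 0.1 -0.4540785210210391 668
box y 0.2 -0.4598347317215495 2536
```

View pics/g_wrist.png

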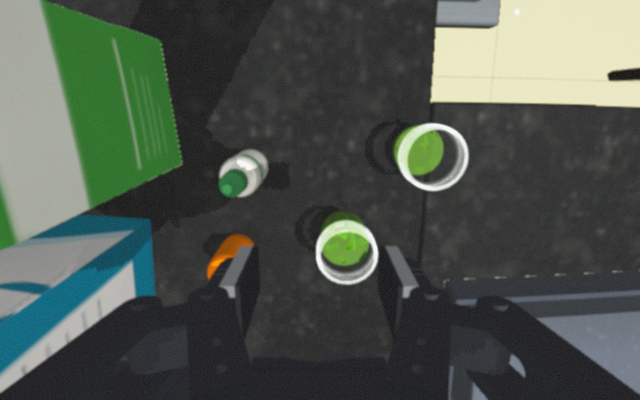

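View pics/g_scene.png

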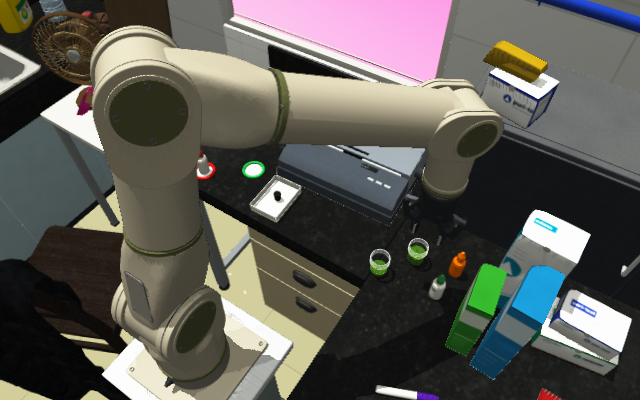

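```bash
python3 - <<'E'
from h import *
t=manip.get_obs()["position"]
for n in("top","scene"):
  X=cloud(camera(n))-t
  for z0 in np.arange(-.03,.36,.03):
    m=(np.hypot(X[...,0],X[...,1])<.16)&(X[...,2]>z0)&(X[...,2]<z0+.03)
    q=X[m];q=q[q[:,1]>-.125]   # box begins at -.13
    if len(q)>5: print(n,z0.round(2),"y",np.percentile(q[:,1],[1,99]).round(3),"x",np.percentile(q[:,0],[1,99]).round(3),len(q))
E
```

```text
top -0.03 y [0.029 0.04 ] x [-0.012 -0.007] 10
top 0.0 y [0.029 0.052] x [-0.014 -0.003] 19
top 0.03 y [0.025 0.064] x [-0.018  0.013] 89
top 0.06 y [0.028 0.069] x [-0.015  0.011] 160
top 0.09 y [0.029 0.042] x [-0.015  0.025] 63
top 0.12 y [0.032 0.039] x [-0.013  0.021] 66
top 0.15 y [0.036 0.044] x [-0.011  0.024] 27
top 0.18 y [0.023 0.044] x [0.004 0.035] 55
top 0.27 y [0.032 0.077] x [-0.02   0.043] 37
top 0.3 y [0.015 0.091] x [-0.038  0.062] 153
top 0.33 y [-0.054  0.098] x [-0.049  0.06 ] 529
top 0.36 y [-0.042  0.121] x [-0.1    0.041] 3900
scene -0.03 y [-0.041  0.037] x [-0.012  0.009] 63
scene 0.0 y [-0.054  0.047] x [-0.013  0.007] 127
scene 0.03 y [-0.063  0.058] x [-0.018  0.011] 396
scene 0.06 y [-0.068  0.064] x [-0.02   0.011] 576
scene 0.09 y [-0.042  0.038] x [-0.038  0.005] 198
scene 0.12 y [-0.04   0.031] x [-0.039 -0.001] 383
scene 0.15 y [-0.043  0.034] x [-0.043 -0.003] 330
scene 0.18 y [-0.043  0.037] x [-0.043  0.001] 535
scene 0.21 y [-0.042  0.034] x [-0.041 -0.004] 528
scene 0.24 y [-0.042  0.025] x [-0.042 -0.003] 364
scene 0.27 y [-0.064 -0.001] x [-0.078  0.002] 356
scene 0.3 y [-0.068  0.033] x [-0.099  0.007] 881
scene 0.33 y [-0.065  0.06 ] x [-0.143  0.045] 1374
scene 0.36 y [-0.048  0.065] x [-0.147  0.038] 3107
```

>>> carry_out(
  deltas=[
    [0,0,0,0.33,0.2],
    [0,0,0,0.66,0.2],
    [0,0,0,1,0.2],
  ],
)

```text
clock: 27.68
position: [0.449, -0.3226, 0.2086]
ee_rot: [0.261, 0.965, 0.0, -0.0]
ft_force: [0.7, -0.6, 0.2]
grip_width: 0.599
grasp_force: 0.0
```

>>> carry_out(
  deltas=[
    [0,0,0,0.33,0.2],
    [0,0,0,0.66,0.2],
    [0,0,0,1,0.2],
  ],
)

```text
clock: 28.05
position: [0.449, -0.3226, 0.2086]
ee_rot: [0.502, 0.865, 0.0, -0.0]
ft_force: [0.1, -0.8, -0.4]
grip_width: 0.602
grasp_force: 0.0
```

>>> carry_out(
  deltas=[
    [0,0,0,0.333,0.2],
    [0,0,0,0.333,0.2],
    [0,0,0,0.333,0.2],
    [0,0,0,0.333,0.2],
  ],
)

```text
clock: 28.55
position: [0.4487, -0.323, 0.2086]
ee_rot: [0.573, 0.82, 0.0, 0.0]
ft_force: [-0.6, 0.2, 0.1]
grip_width: 0.596
grasp_force: 0.0
```

```bash
cat >> h.py <<'E'
from scipy.spatial.transform import Rotation as Ro
def go(x,y,z):
    o=manip.get_obs();d=np.array([x,y,z])-o["position"]
    return (Ro.from_quat(o["ee_rot"]).as_matrix().T@d/.15).round(3)
E
python3 - <<'E'
from h import *
o=manip.get_obs();print(o["position"],o["joint_pos"],Ro.from_quat(o["ee_rot"]).as_matrix().round(3))
p=camera("wrist");X=cloud(p);b=(.439,-.3875)
P=X[near(X,b,.03,.02,.062)];T=X[near(X,b,.03,.09,.11)];print(len(P)>9 and circ(P,.016,b),len(T) and (T.mean(0),T[:,2].max()))
print(go(.439,-.387,.21),go(.439,-.387,.056))
E
```

```text
[ 0.44874917 -0.32300928  0.2085906 ] [-0.16086424  0.25204739  0.82084326  1.7514607  -0.1955971   1.2225978
  1.0629357 ] [[-0.344  0.939  0.   ]
 [ 0.939  0.344  0.   ]
 [ 0.     0.    -1.   ]]
(array([ 0.4391, -0.3871]), 0.0024, 1063) (array([ 0.43900829, -0.38505288,  0.09329725]), np.float64(0.09599716156110458))
[-0.378 -0.207 -0.01 ] [-0.378 -0.207  1.017]
```

>>> carry_out(
  deltas=[
    [-0.19,-0.1,0,0,0.2],
    [-0.375,-0.207,0,0,0.2],
    [-0.375,-0.207,0.15,0,0.2],
    [-0.375,-0.207,0.3,0,0.2],
    [-0.375,-0.207,0.5,0,0.2],
    [-0.375,-0.207,0.7,0,0.2],
    [-0.375,-0.207,0.85,0,0.2],
    [-0.375,-0.207,0.95,0,0.2],
    [-0.375,-0.207,1,0,0.2],
    [-0.375,-0.207,1,0,0.2],
  ],
)

```text
clock: 29.85
position: [0.4388, -0.3866, 0.0586]
ee_rot: [0.573, 0.819, -0.0, -0.0]
ft_force: [0.2, 0.8, 0.7]
grip_width: 0.602
grasp_force: 0.0
```

>>> carry_out(
  deltas=[
    [0,0,0,0,-0.1],
    [0,0,0,0,-1],
    [0,0,0,0,-1],
    [0,0,0,0,-1],
    [0,0,0,0,-1],
    [0,0,0,0,-1],
  ],
)

```text
clock: 30.6
position: [0.4392, -0.3869, 0.0594]
ee_rot: [0.574, 0.819, 0.0, 0.001]
ft_force: [-0.8, 0.6, 5.6]
grip_width: 0.373
grasp_force: 24.8
```

>>> carry_out(
  deltas=[
    [0,0,-0.05,0,-1],
    [0,0,-0.2,0,-1],
    [0,0,-0.4,0,-1],
    [0,0,-0.65,0,-1],
    [0,0,-0.85,0,-1],
    [0.1,0.05,-0.98,0,-1],
    [0.25,0.13,-1,0,-1],
    [0.48,0.25,-1,0,-1],
    [0.71,0.37,-1,0,-1],
    [0.945,0.495,-1,0,-1],
  ],
)

```text
clock: 31.85
position: [0.4599, -0.2268, 0.2089]
ee_rot: [0.574, 0.819, 0.0, 0.0]
ft_force: [0.1, -0.2, -1.0]
grip_width: 0.37
grasp_force: 24.9
```

>>> carry_out(
  deltas=[
    [0.25,0.13,0,0,-1],
    [0.48,0.25,0,0,-1],
    [0.71,0.37,0,0,-1],
    [0.945,0.495,0,0,-1],
  ],
)

```text
clock: 32.35
position: [0.4812, -0.0683, 0.209]
ee_rot: [0.574, 0.819, 0.0, 0.0]
ft_force: [0.4, -0.2, 0.0]
grip_width: 0.372
grasp_force: 24.9
```

>>> carry_out(
  deltas=[
    [0.25,0.13,0,0,-1],
    [0.48,0.25,0,0,-1],
    [0.71,0.37,0,0,-1],
    [0.945,0.495,0,0,-1],
  ],
)

```text
clock: 32.85
position: [0.5026, 0.0902, 0.209]
ee_rot: [0.574, 0.819, 0.0, 0.0]
ft_force: [0.4, -0.6, -0.3]
grip_width: 0.373
grasp_force: 24.9
```

>>> carry_out(
  deltas=[
    [0.25,0.13,0,0,-1],
    [0.48,0.25,0,0,-1],
    [0.71,0.37,0,0,-1],
    [0.945,0.495,0,0,-1],
    [0.945,0.495,0,0,-1],
    [0.945,0.495,0,0,-1],
  ],
)

```text
clock: 33.6
position: [0.5239, 0.247, 0.2087]
ee_rot: [0.574, 0.819, -0.0, 0.0]
ft_force: [0.5, -0.3, -0.2]
grip_width: 0.367
grasp_force: 24.9
```

```bash
python3 - <<'E'
from h import *
print(manip.get_obs()["position"],manip.get_obs()["joint_pos"],go(.523,.2475,.073))
p=camera("wrist");X=cloud(p);b=(.523,.2475)
P=X[near(X,b,.06,-.01,.012)&hue(p,"green")];print(circ(P,.0295,b) if len(P)>20 else 0)
E
```

```text
[0.52393191 0.24700781 0.20865756] [-0.87602904  0.26800618  0.42408883  1.66800802 -0.11522342  1.23076025
 -0.07823515] [ 0.006 -0.004  0.904]
(array([0.5231, 0.247 ]), 0.0027, 1631)
```

Final seat height: 0.0594+0.003 = 0.0624, i.e. tz 0.975.

>>> carry_out(
  deltas=[
    [0.005,-0.005,0.15,0,-1],
    [0.005,-0.005,0.35,0,-1],
    [0.005,-0.005,0.55,0,-1],
    [0.005,-0.005,0.72,0,-1],
    [0.005,-0.005,0.85,0,-1],
    [0.005,-0.005,0.91,0,-1],
    [0.005,-0.005,0.93,0,-1],
    [0.005,-0.005,0.945,0,-1],
    [0.005,-0.005,0.957,0,-1],
    [0.005,-0.005,0.967,0,-1],
    [0.005,-0.005,0.973,0,-1],
    [0.005,-0.005,0.975,0,-1],
    [0.005,-0.005,0.975,0,-1],
  ],
)

```text
clock: 35.28
position: [0.5229, 0.2483, 0.0624]
ee_rot: [0.574, 0.819, 0.0, -0.0]
ft_force: [-0.1, -0.1, -0.8]
grip_width: 0.368
grasp_force: 24.9
```

```bash
python3 - <<'E'
from h import *
print(manip.get_obs()["position"],manip.get_obs()["ft_force"])
p=camera("wrist");cv2.imwrite("pics/w5.png",p["img"][...,::-1])
E
```

```text
[0.52292892 0.24829361 0.06236232] [-0.06894869 -0.09763529 -0.77918561]
```

View pics/w5.png

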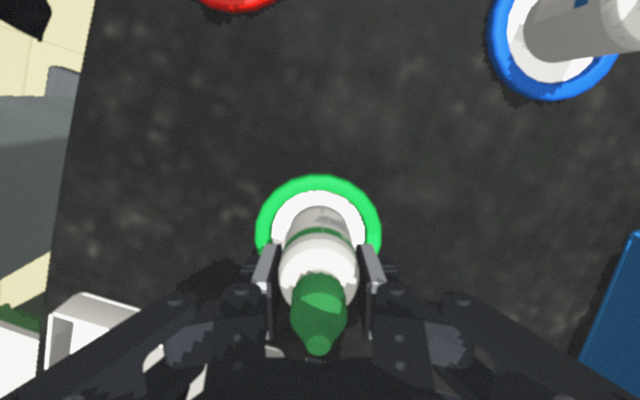

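>>> carry_out(
  deltas=[
    [0,0,0.002,0,-1],
    [0,0,0.004,0,-1],
    [0,0,0.006,0,-1],
    [0,0,0.006,0,-1],
    [0,0,0.006,0,-1],
  ],
)

```text
clock: 35.95
position: [0.523, 0.2483, 0.062]
ee_rot: [0.574, 0.819, 0.0, -0.0]
ft_force: [-2.3, -1.0, 8.0]
grip_width: 0.367
grasp_force: 25.7
```

>>> carry_out(
  deltas=[
    [0,0,-0.002,0,-0.1],
    [0,0,-0.002,0,0.1],
    [0,0,-0.002,0,0.2],
    [0,0,-0.002,0,0.2],
    [0,0,-0.05,0,0.2],
    [0,0,-0.2,0,0.2],
    [0,0,-0.45,0,0.2],
    [0,0,-0.7,0,0.2],
    [0,0,-0.95,0,0.2],
    [0,-0.5,-1,0,0.2],
    [0,-1,-1,0,0.2],
    [0,-1,-1,0,0.2],
  ],
)

```text
clock: 37.45
position: [0.3797, 0.196, 0.2119]
ee_rot: [0.573, 0.819, 0.0, -0.0]
ft_force: [-1.0, 0.4, -0.4]
grip_width: 0.603
grasp_force: 0.0
```

>>> carry_out(
  deltas=[
    [-0.3,0,0,0,0.2],
    [-0.6,0,0,0,0.2],
    [-1,0,0,0,0.2],
    [-1,0,0,0,0.2],
    [-1,0,0,0,0.2],
    [-1,0,0,0,0.2],
  ],
)

```text
clock: 38.2
position: [0.433, 0.0571, 0.2115]
ee_rot: [0.573, 0.82, 0.0, -0.0]
ft_force: [0.8, 0.6, -0.1]
grip_width: 0.604
grasp_force: 0.0
```

```bash
python3 - <<'E'
from h import *
print(manip.get_obs()["position"])
for n in("top","scene"):
  p=camera(n);X=cloud(p);print(n);cv2.imwrite(f"pics/end_{n}.png",p["img"][...,::-1])
  for c,b in dict(red=(.44,.369),green=(.523,.2475),blue=(.594,.384)).items():
    P=X[near(X,b,.03,.02,.062)];T=X[near(X,b,.03,.09,.11)];print(c,len(P)>9 and circ(P,.016,b),len(T) and (T.mean(0).round(4),T[:,2].max().round(4)))
E
```

```text
[0.4330247  0.05706327 0.21152378]
top
red (array([0.439 , 0.3712]), 0.0023, 105) (array([0.4375, 0.3686, 0.0943]), np.float64(0.0998))
green (array([0.5219, 0.2532]), 0.0022, 89) (array([0.5201, 0.2519, 0.0945]), np.float64(0.0984))
blue (array([0.5922, 0.3861]), 0.002, 102) (array([0.5902, 0.3848, 0.094 ]), np.float64(0.0994))
scene
red (array([0.4421, 0.3673]), 0.0022, 129) (array([0.4402, 0.3651, 0.0955]), np.float64(0.1024))
green (array([0.5237, 0.2486]), 0.0021, 121) (array([0.5208, 0.2456, 0.0947]), np.float64(0.101))
blue (array([0.5955, 0.3812]), 0.0021, 114) (array([0.5917, 0.3792, 0.0943]), np.float64(0.0974))
```

View pics/end_top.png

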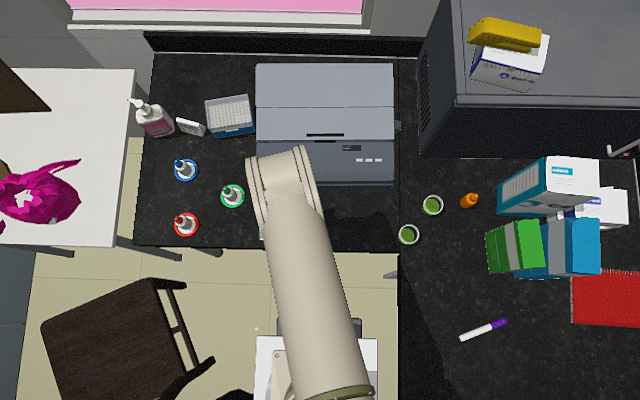

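View pics/end_scene.png

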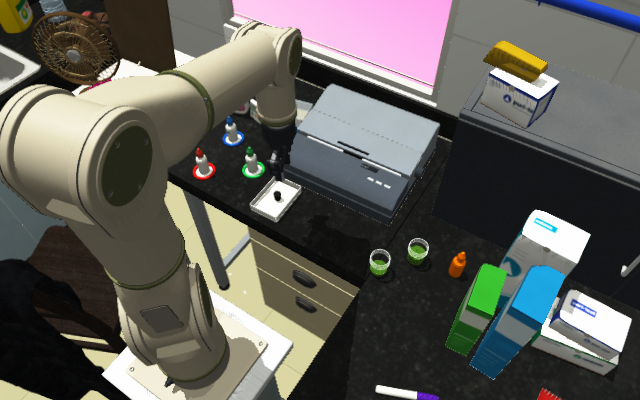

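All three bottles stand upright in their own dishes, with the stopper in the tray at (278,196) and the cups unmoved.

```bash
python3 -c "
from workcell import ticket
print(ticket.hand_in())"
```

```text
the job is handed in; nothing more can be done
None
```

I handed the job in at about 38 s: the final pictures show the red, green and blue bottles upright in their matching dishes, the stopper in the waste tray and the cups where they stood; no verdict came back.

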